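# Snap the battery cover onto the portable audiometer

### The arm

A 6-joint arm with a two-finger parallel gripper is mounted at the origin on a cart in front of the work surface, level with it; the furniture and walls round the work are solid. World frame = base frame: x ahead of the robot, y to its left, z up, the work surface at z = 0. Lengths are in m, angles in rad, forces in N, time in s.
With the tool pointing down it reaches from about 0.325 to 0.925 m from the base axis. Payload 3.1 kg.
Tool frame: the origin (TCP) lies on the centre line of the jaws, within the pads' length; the fingertips stand arm.nose_length ahead of it and the grasp point (between the pads) lies 3 mm ahead of it (arm.nose_length is the distance from the TCP to the fingertips, in m); z points along the fingers, y is the line along which they close (so a half turn about z gives the same grasp; the last joint's range is limited). The gripper opens to 85 mm and grips with 20 to 120 N. Pads are 22 mm wide; open, the fingers measure 114 mm over their backs; the gripper's body (76 mm by 85 mm) begins 54 mm behind the grasp point. The pads swing forward as they close: fully open they stand 13 mm farther back than shut.
Start: joints at [-0.112, 0.217, 1.613, -0, 1.311, -0.112], TCP at [0.625, 0, 0.253] pointing down, gripper open.
Joint ranges: [-2.75, 2.75], [-0.78, 2.1], [0.31, 2.55], [-1.13, 4.27], [0.13, 2.63], [-2.58, 2.58]. Speed limits (rad/s): [2.79, 2.79, 3.14, 3.14, 3.14, 3.14].

### API

Orientations are given as [roll, pitch, yaw] about the fixed x, y, z axes, in that order (R = Rz(yaw) Ry(pitch) Rx(roll)).
In Python, from bench import arm, cams gives the robot as it stands.
- The arm moves only by the shell command python3 -m inch 'ROWS' [OPENING] [FORCE]. ROWS is JSON, a list of rows, each an object of numbers: "dx", "dy", "dz": the shift along the tool's x, y, z in units of 25 mm (1.0 is 25 mm); "twist": the turn about the tool's z in units of 5 degrees (1.0 is 5 degrees). In form: [{"dx": .., "dy": .., "dz": .., "twist": ..}, ...]. A call has 1 to 8 rows; each row is the pose to reach, as a shift and turn from the pose commanded when the call began, along the tool's axes at that moment; what a row does not reach only later rows make up. A row lasts 1/10 s, in which the tool goes at most 50 mm and 8.59 degrees, less where a joint would pass 70% of its speed; a pose out of reach is approached as far as the arm can. A call with a gripper value outside its range is refused whole. OPENING is the finger opening in mm, from 0 to 85.4, set as the call begins (- or left out, the last holds). The fingers move at their own pace and stop on an object; FORCE is the grip in N (left out, the last holds). Time passes only in rows, so rows that repeat a pose let the fingers close. It gives the time, the measured TCP pose, the force, the opening and the grip force at its end, in the units of the state.
- arm.read_state(): the state, without advancing time (a new reading comes with each control period).
- cams.read_camera(name): name is "scene" or "side" or "wrist"; returns a dict with "frame" (400x640x3 uint8, red, green, blue), "fx", "fy", "cx", "cy" (pixels), "origin" and "attitude" of the camera in the world. Camera axes: x right, y down, z forward; pixel columns grow to the right and rows downward; lengths in m; the calibration is good to about 2 mm. A picture is of the moment at which its call begins. There is no depth.
- arm.hand_in(): hands the job in; it is judged then, once.
The state is a dict: "time": time; "joint_pos": joint angles; "joint_velocities": joint speeds; "joint_torque": joint torques, N m; "position": TCP position; "orientation": TCP orientation; "contact_force": force on the tool from outside, world axes, zero at the start; "torque": the same for the moment, N m; "grip_width": opening from 0.0 (shut) to 1.0 (fully open); "grasp_force": force on a finger pad.
Only numpy, scipy, OpenCV 4.12 (cv2) and the standard library are available. Lean on these libraries where they do the work, as an engineer would, in place of code of your own. Each camera call takes 0.05 s, during which the arm holds its last target. There are 200 camera calls.

### The job

The portable audiometer has fresh cells in its battery compartment. Put the loose battery cover over the compartment on the sloping back and press it on one corner at a time until all four corners have snapped home and the cover is down evenly all round; then let go of it.

Things in the scene. Friction and masses are not known exactly. Their poses are not given: they have to be found in the camera images.
- audiometer_case: White wedge-shaped case of the portable audiometer, 220 mm wide, 180 deep, 126 high; it stands firm and cannot be pushed away. Its back slopes at 30 degrees and looks to the robot's right. Origin: centre of its underside; x up the slope's way (level, to the robot's left and ahead, yaw 0.9 to 1.5), z up. A low carrying handle stands 22 mm above its top edge.
- battery_bay: Open battery compartment on the slope: a grey collar round eight black cells, outside 130 mm (y) by 72 (x), 24 high. Origin: the collar's centre on the sloping face, 77 mm above the table. z: out of the slope at right angles (30 degrees from vertical, leaning right), x: up the slope. Ribs guide the cover with play of 1.5 mm (x), 2.5 mm (y); it finds its way on from 3 mm off.
- cover: Loose grey battery cover, a cap 147 mm (y) by 89 (x), 30 high (48 with grip bar), walls 3.5, inside 26 deep, 60 to 130 g. Starts flat on the table, open side down, left or right of the case. Origin: centre of its lower edge's plane; z up. Fits either way round. Fully on, its origin is 0 to 2 mm above battery_bay's, axes parallel; laid on loosely it rests on the catches 8 to 12 mm above.
- grip_bar (a point): Middle of the top of the cover's grip bar, at (0, 0, 48 mm) of the cover: a solid upright bar across the middle of its top, 50 mm long along the cover's x, 12 mm thick along its y, 18 mm high above the top face. Grip it across its thickness.
- corner_0 (a point): Round thumb mark, 19 mm across, near a corner of the cover's top, at (-30, 48, 30 mm) of the cover, over a catch: press here, square to the slope. Along z of battery_bay it reads 37 to 43 mm resting on the catch, 30 to 32.8 home. The corner gives way at 7 to 12 N; the one across may rise meanwhile. The last two often go together at up to 20 N.
- corner_1 (a point): Round thumb mark, 19 mm across, near a corner of the cover's top, at (-30, -48, 30 mm) of the cover, over a catch: press here, square to the slope. Along z of battery_bay it reads 37 to 43 mm resting on the catch, 30 to 32.8 home. The corner gives way at 7 to 12 N; the one across may rise meanwhile. The last two often go together at up to 20 N.
- corner_2 (a point): Round thumb mark, 19 mm across, near a corner of the cover's top, at (30, 48, 30 mm) of the cover, over a catch: press here, square to the slope. Along z of battery_bay it reads 37 to 43 mm resting on the catch, 30 to 32.8 home. The corner gives way at 7 to 12 N; the one across may rise meanwhile. The last two often go together at up to 20 N.
- corner_3 (a point): Round thumb mark, 19 mm across, near a corner of the cover's top, at (30, -48, 30 mm) of the cover, over a catch: press here, square to the slope. Along z of battery_bay it reads 37 to 43 mm resting on the catch, 30 to 32.8 home. The corner gives way at 7 to 12 N; the one across may rise meanwhile. The last two often go together at up to 20 N.
- catch_0 (a joint): Sprung steel catch standing out 4.5 mm from the collar's long side at (-36, 48) mm of battery_bay, 8 mm above the slope, 12 mm long. Value: how far it is pushed into the collar, m: 0 free, about 0.003 while the cover's bead passes it, near 0 again when the corner has snapped past. It then holds that corner down.
- catch_1 (a joint): Sprung steel catch standing out 4.5 mm from the collar's long side at (-36, -48) mm of battery_bay, 8 mm above the slope, 12 mm long. Value: how far it is pushed into the collar, m: 0 free, about 0.003 while the cover's bead passes it, near 0 again when the corner has snapped past. It then holds that corner down.
- catch_2 (a joint): Sprung steel catch standing out 4.5 mm from the collar's long side at (36, 48) mm of battery_bay, 8 mm above the slope, 12 mm long. Value: how far it is pushed into the collar, m: 0 free, about 0.003 while the cover's bead passes it, near 0 again when the corner has snapped past. It then holds that corner down.
- catch_3 (a joint): Sprung steel catch standing out 4.5 mm from the collar's long side at (36, -48) mm of battery_bay, 8 mm above the slope, 12 mm long. Value: how far it is pushed into the collar, m: 0 free, about 0.003 while the cover's bead passes it, near 0 again when the corner has snapped past. It then holds that corner down.

How it is judged:
By the outcome, as a careful person would: the job done as asked, in the order asked, and still so for the second after the job is handed in, with the robot touching nothing.
It also fails if it takes over 58 s, if anything falls off the work surface, if the arm or the gripper's body presses on something with over 40 N, if the wrist force passes 120 N, or if a joint passes its speed limit or range.

## Working session

There is one attempt and no reset: what is moved stays moved. The work goes in short steps, Python scripts to look and compute and a shell command to move; the robot and the scene stay as the last step left them, time stands still between calls to the robot, and variables do not carry over. Pictures are saved under pics/ and viewed, at most 10 in all, crops included, and the job is handed in when it is done.

```bash
mkdir -p pics; ls
python3 - <<'E'
from bench import arm,cams
import cv2,numpy as np
print(arm.read_state(), arm.nose_length)
ims=[]
for n in("scene","side","wrist"):
    c=cams.read_camera(n);cv2.imwrite(f"pics/{n}0.png",c["frame"][:,:,::-1]);np.save(f"pics/{n}0.npy",c,allow_pickle=True)
    print(n,c["fx"],c["fy"],c["cx"],c["cy"],c["origin"],c["attitude"])
E
```

```text
pics
{'time': 0.0, 'joint_pos': array([-1.12179672e-01,  2.17735659e-01,  1.61496875e+00,  1.97491418e-05,
        1.31127172e+00, -1.12199784e-01]), 'joint_velocities': array([-0.00176039, -0.00036083, -0.00171502,  0.00116877,  0.00047745,
        0.00081339]), 'joint_torque': array([-2.90135131e-04, -3.96841800e+01, -3.03850436e+01, -2.80225659e-04,
        9.87685227e-03,  9.68610237e-06]), 'position': array([6.24228502e-01, 1.27221408e-04, 2.51961592e-01]), 'orientation': array([-3.13922630e+00, -2.85820514e-04,  1.57081101e+00]), 'contact_force': array([0.647452  , 0.33804815, 0.17697342]), 'torque': array([-0.01892144, -0.00713974, -0.03561007]), 'grasp_force': 0.0, 'grip_width': 0.999967699146809} 0.022
scene 465.9093815849212 465.9093815849212 323.0889170399338 205.4256221884068 [-0.51755626 -0.60069807  0.86446898] [-2.15617902 -0.01853061 -1.00223103]
side 499.8799169531998 499.8799169531998 325.2373024649632 206.14596454538878 [-0.74673633  0.11263443  0.91671474] [-2.16530115 -0.0043256  -1.65598854]
wrist 331.24925398528495 331.24925398528495 318.94643230213995 200.5434408588256 [0.62457631 0.07100289 0.37352305] [ 2.85332629e+00  2.40721768e-03 -1.15463889e-04]
```

Run:
```python
import cv2,numpy as np
a=[cv2.imread(f"pics/{n}0.png") for n in("scene","side")]
cv2.imwrite("pics/a.png",cv2.resize(a[0],(800,500)));cv2.imwrite("pics/b.png",cv2.resize(a[1],(800,500)))
```

```text
(no output)
```

View pics/scene0.png

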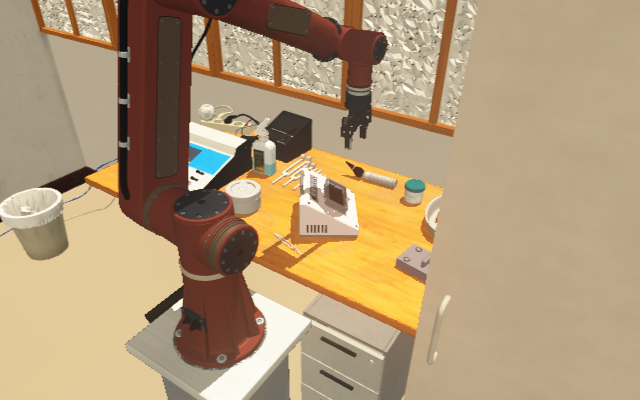

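View pics/side0.png

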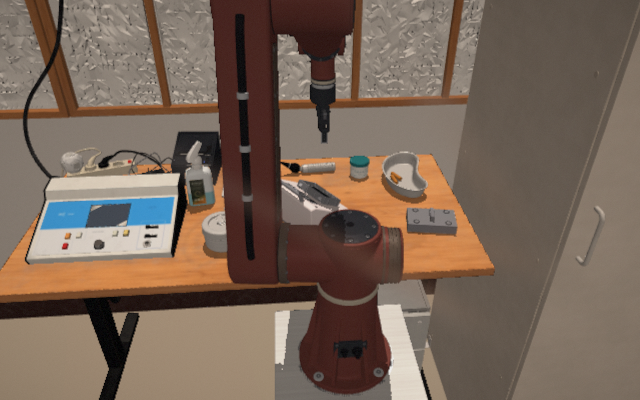

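View pics/wrist0.png

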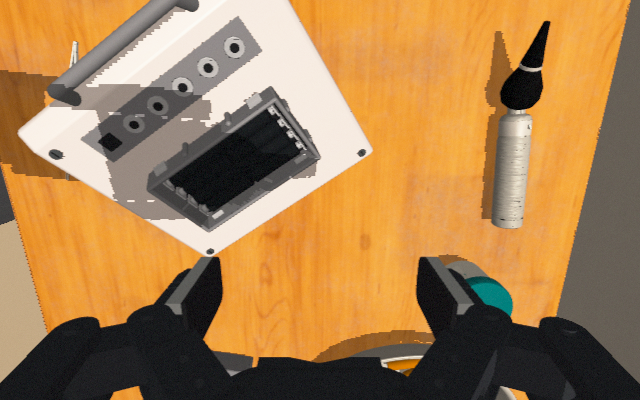

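The scene view shows the case with its slope facing right at about (330,210). In the side view the cover is flat on the table at the right, corners about (407,209), (456,209), (457,234), (410,233). The wrist view shows the open bay, with rim corners about (148,187), (270,88), (320,157), (210,231).

```bash
cat > h.py <<'E'
import numpy as np,cv2
from scipy.spatial.transform import Rotation as R
def ray(c,px):
    d=np.array([(px[0]-c["cx"])/c["fx"],(px[1]-c["cy"])/c["fy"],1.])
    return np.array(c["origin"]),R.from_euler("xyz",c["attitude"]).apply(d)
def at_z(c,px,z):
    o,d=ray(c,px);return o+d*(z-o[2])/d[2]
def on_plane(c,px,p,n):
    o,d=ray(c,px);return o+d*(np.dot(np.subtract(p,o),n)/np.dot(d,n))
def proj(c,P):
    q=R.from_euler("xyz",c["attitude"]).inv().apply(np.subtract(P,c["origin"]))
    return np.array([c["cx"]+c["fx"]*q[0]/q[2],c["cy"]+c["fy"]*q[1]/q[2]])
def load(n): return np.load(f"pics/{n}.npy",allow_pickle=True).item()
def snap(n,tag):
    from bench import cams
    c=cams.read_camera(n);np.save(f"pics/{n}{tag}.npy",c,allow_pickle=True);cv2.imwrite(f"pics/{n}{tag}.png",c["frame"][:,:,::-1]);return c
E
python3 - <<'E'
from h import *
s=load("side0");w=load("wrist0");sc=load("scene0")
for p in [(407,209),(456,209),(457,234),(410,233)]: print("cover",at_z(s,p,.03))
print("bay",at_z(w,(237,166),.098),[at_z(w,p,.098).round(3) for p in [(148,187),(270,88),(320,157),(210,231)]])
b=at_z(w,(237,166),.098);print(proj(sc,b),proj(s,b))
img=cv2.imread("pics/side0.png");z=cv2.resize(img[190:250,390:480],None,fx=4,fy=4,interpolation=2)
z2=cv2.resize(cv2.imread("pics/scene0.png")[150:250,280:440],None,fx=4,fy=4,interpolation=2)
cv2.imwrite("pics/z.png",np.vstack([cv2.copyMakeBorder(z,0,0,0,640-z.shape[1],0)[:190],z2]))
E
```

```text
cover [ 0.52350493 -0.2577325   0.03      ]
cover [ 0.51134013 -0.41164629  0.03      ]
cover [ 0.38404998 -0.37544716  0.03      ]
cover [ 0.3997795  -0.23902638  0.03      ]
bay [0.5549036  0.01960107 0.098     ] [array([0.477, 0.001, 0.098]), array([0.585, 0.082, 0.098]), array([0.625, 0.027, 0.098]), array([ 0.527, -0.039,  0.098])]
[336.05712085 191.25450532] [318.22333599 189.04582378]
```

View pics/z.png

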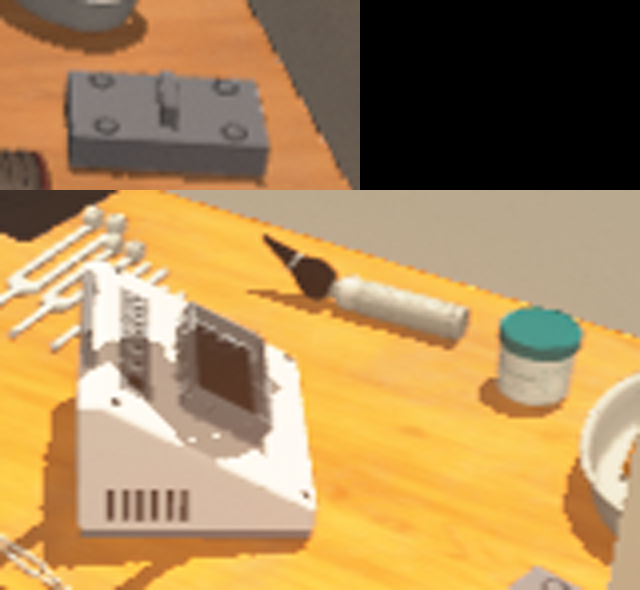

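The zoomed picture shows the cover's four thumb marks and its bar, and it confirms that the slope falls to the robot's right.

Run:
```python
from h import *
s=load("side0")
m=[at_z(s,(390+x/4,190+y/4),.03)[:2] for x,y in[(101,80),(226,87),(234,131),(106,125)]]
m=np.array(m);print(m,m.mean(0)); d=(m[1]-m[0]+m[2]-m[3]);print(np.arctan2(d[1],d[0]))
```

```text
[[ 0.51599198 -0.28233124]
 [ 0.4988001  -0.37744463]
 [ 0.44103609 -0.36678745]
 [ 0.45633441 -0.27201185]] [ 0.47804064 -0.32464379]
-1.7402564203791613
```

```bash
for i in 1; do python3 -m inch '[{"dx":-12,"dy":-6,"twist":17},{"dx":-12,"dy":-6,"twist":17},{"dx":-12,"dy":-6,"twist":17},{"dx":-12,"dy":-6,"twist":17},{"dx":-12,"dy":-6,"twist":17},{"dx":-12,"dy":-6,"twist":17},{"dx":-12,"dy":-6,"twist":17},{"dx":-12,"dy":-6,"twist":17}]'; done
```

```text
schema error: expected keys dx, dy, dz, twist
```

```bash
R='{"dx":-13.3,"dy":-3.9,"dz":0,"twist":-16}'; python3 -m inch '[{"dx":-13.3,"dy":-3.9,"dz":0,"twist":-16},{"dx":-13.3,"dy":-3.9,"dz":0,"twist":-16},{"dx":-13.3,"dy":-3.9,"dz":0,"twist":-16},{"dx":-13.3,"dy":-3.9,"dz":0,"twist":-16},{"dx":-13.3,"dy":-3.9,"dz":0,"twist":-16},{"dx":-13.3,"dy":-3.9,"dz":0,"twist":-16},{"dx":-13.3,"dy":-3.9,"dz":0,"twist":-16},{"dx":-13.3,"dy":-3.9,"dz":0,"twist":-16}]'
```

```text
time: 0.95
position: [0.5255, -0.3369, 0.2529]
orientation: [-3.14, -0.0, 2.72]
contact_force: [0.3, 0.7, 0.4]
grip_width: 0.999
grasp_force: 0.0
```

```bash
python3 -m inch '[{"dx":0,"dy":0,"dz":0,"twist":-2.5},{"dx":0,"dy":0,"dz":0,"twist":-2.5},{"dx":0,"dy":0,"dz":0,"twist":-2.5},{"dx":0,"dy":0,"dz":0,"twist":-2.5}]'
python3 -c "
from h import *
snap('wrist',1)"
```

```text
time: 1.35
position: [0.5273, -0.3323, 0.2529]
orientation: [3.141, -0.001, 2.935]
contact_force: [-0.6, 0.3, 0.1]
grip_width: 1.003
grasp_force: 0.0
```

View pics/wrist1.png

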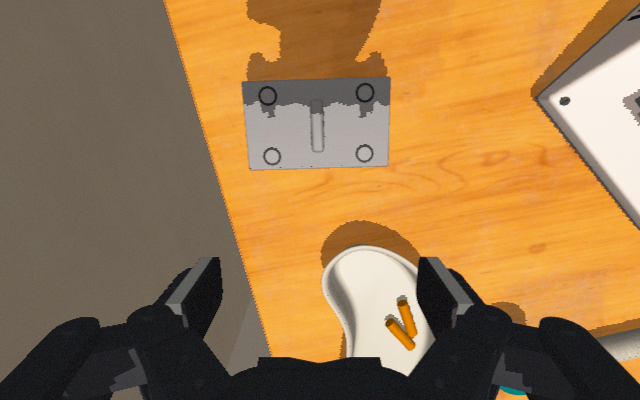

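The cover is seen squarely, with marks at (268,96), (365,92), (365,153), (272,156) and the bar at (317,100–152). A cabinet wall is to its left and the kidney dish is clear.

Run:
```python
from h import *
from bench import arm
c=load("wrist1")
m=np.array([at_z(c,p,.03)[:2] for p in[(268,96),(365,92),(365,153),(272,156)]])
print(m.round(4),m.mean(0));dl=(m[1]-m[0]+m[2]-m[3])/2;ds=(m[0]-m[3]+m[1]-m[2])/2
print(np.linalg.norm(dl),np.linalg.norm(ds),np.arctan2(dl[1],dl[0]))
b=at_z(c,(317,126),.045);print("bar",b)
s=arm.read_state();T=R.from_euler("xyz",s["orientation"]);tg=np.array([*m.mean(0),.058])
print(T.inv().apply(tg-s["position"])/.025, s["orientation"],T.as_matrix()[:,1])
```

```text
[[ 0.4402 -0.367 ]
 [ 0.4562 -0.2722]
 [ 0.5157 -0.2823]
 [ 0.4989 -0.3777]] [ 0.47775955 -0.32481873]
0.09650775860742487 0.060028907774361595 1.3999596488394197
bar [ 0.47765084 -0.32520017  0.045     ]
[ 2.00187618 -0.11790309  7.80162923] [ 3.14139731e+00 -4.74429930e-04  2.93560619e+00] [2.04532959e-01 9.78859658e-01 1.95346586e-04]
```

```bash
python3 -m inch '[{"dx":2.0,"dy":-0.1,"dz":1,"twist":-0.4},{"dx":2.0,"dy":-0.1,"dz":3,"twist":-0.4},{"dx":2.0,"dy":-0.1,"dz":5,"twist":-0.4},{"dx":2.0,"dy":-0.1,"dz":6.5,"twist":-0.4},{"dx":2.0,"dy":-0.1,"dz":7.2,"twist":-0.4},{"dx":2.0,"dy":-0.1,"dz":7.2,"twist":-0.4},{"dx":2.0,"dy":-0.1,"dz":7.2,"twist":-0.4}]' 30 20
python3 -c "
from h import *
snap('wrist',2);snap('side',2)
a=cv2.imread('pics/wrist2.png')[0:400,60:600];cv2.imwrite('pics/w2.png',a)
b=cv2.imread('pics/side2.png')[170:250,360:480];cv2.imwrite('pics/s2.png',np.vstack([a[150:],cv2.resize(b,(540,360),interpolation=2)[:340]]))"
```

```text
time: 2.1
position: [0.4785, -0.3248, 0.0737]
orientation: [-3.141, 0.0, 2.971]
contact_force: [0.6, 0.2, 0.6]
grip_width: 0.347
grasp_force: 0.0
```

View pics/s2.png

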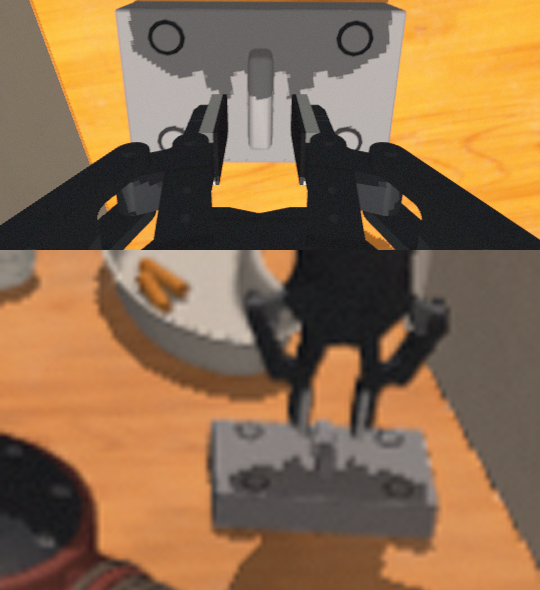

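The fingers straddle the bar, with their tips a little above the cover's top.

```bash
python3 -m inch '[{"dx":0,"dy":0,"dz":0.3,"twist":0},{"dx":0,"dy":0,"dz":0.62,"twist":0},{"dx":0,"dy":0,"dz":0.62,"twist":0}]' 30 20
python3 -m inch '[{"dx":0,"dy":0,"dz":0,"twist":0},{"dx":0,"dy":0,"dz":0,"twist":0},{"dx":0,"dy":0,"dz":0,"twist":0},{"dx":0,"dy":0,"dz":0,"twist":0}]' 8 30
```

```text
time: 2.5
position: [0.4773, -0.3241, 0.0568]
orientation: [3.141, -0.002, 2.971]
contact_force: [-0.2, 0.9, -0.9]
grip_width: 0.352
grasp_force: 0.0
time: 2.9
position: [0.478, -0.3247, 0.0578]
orientation: [3.142, -0.0, 2.972]
contact_force: [0.8, 0.2, -0.5]
grip_width: 0.129
grasp_force: 32.5
```

```bash
python3 -m inch '[{"dx":0,"dy":0,"dz":-1,"twist":0},{"dx":0,"dy":0,"dz":-2.5,"twist":0},{"dx":0,"dy":0,"dz":-4,"twist":1.5},{"dx":0,"dy":0,"dz":-5.5,"twist":3},{"dx":0,"dy":0,"dz":-7,"twist":4.5},{"dx":0,"dy":0,"dz":-8,"twist":6},{"dx":0,"dy":0,"dz":-8,"twist":7.5},{"dx":0,"dy":0,"dz":-8,"twist":9}]'
python3 - <<'E'
from h import *
from bench import arm
s=arm.read_state();T=R.from_euler("xyz",s["orientation"]);print(s["position"],s["orientation"],s["grip_width"],s["grasp_force"])
u=np.array([np.cos(2.18),np.sin(2.18),0]);tg=np.array([.555,.02,.25])-.09*u
print(tg,T.inv().apply(tg-s["position"])/.025)
E
```

```text
time: 3.7
position: [0.4786, -0.3252, 0.2598]
orientation: [3.141, 0.003, 2.181]
contact_force: [0.6, -0.4, -0.2]
grip_width: 0.132
grasp_force: 32.5
[ 0.47864318 -0.32524111  0.25975678] [3.14077549 0.00329492 2.18081134] 0.1316829807871957 32.51489281654358
[ 0.60649931 -0.05380936  0.25      ] [ 5.97045238 10.4114412   0.37910911]
```

```bash
python3 -m inch '[{"dx":0.6,"dy":1,"dz":0,"twist":0},{"dx":1.5,"dy":2.6,"dz":0,"twist":0},{"dx":2.4,"dy":4.2,"dz":0,"twist":0},{"dx":3.4,"dy":5.9,"dz":0,"twist":0},{"dx":4.3,"dy":7.5,"dz":0,"twist":0},{"dx":5.3,"dy":9.2,"dz":0,"twist":0},{"dx":6,"dy":10.4,"dz":0,"twist":0},{"dx":6,"dy":10.4,"dz":0,"twist":0}]'
python3 -c "
from h import *
a=snap('wrist',3)
cv2.imwrite('pics/w3.png',cv2.resize(a['frame'][:,:,::-1],(800,500),interpolation=2))"
```

```text
time: 4.5
position: [0.6049, -0.0478, 0.2577]
orientation: [3.14, -0.001, 2.192]
contact_force: [0.3, 0.3, -0.6]
grip_width: 0.13
grasp_force: 32.5
```

View pics/w3.png

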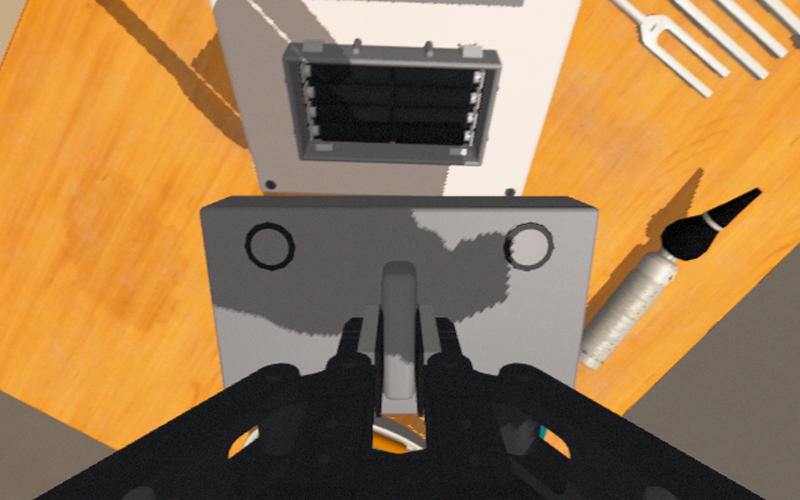

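The cover hangs level in the grip. The bay rim is clear, with corners at 800 px scale about (288,44), (500,51), (482,165), (303,159).

```bash
cat >> h.py <<'E'
def bayR(yaw): return R.from_euler("z",yaw)*R.from_euler("y",-np.pi/6)   # x up slope, z leans right/downslope
RIM=np.array([[36,65,24],[36,-65,24],[-36,-65,24],[-36,65,24]])/1000
E
python3 - <<'E'
from h import *
from scipy.optimize import least_squares
from bench import arm
c=load("wrist3");px=np.array([(288,44),(500,51),(482,165),(303,159)])/1.25
print(bayR(0).apply([0,0,1]))
def f(p): return np.ravel([proj(c,[p[0],p[1],p[3]]+bayR(p[2]).apply(q))-x for q,x in zip(RIM,px)])
for free in(0,1):
    r=least_squares((lambda p:np.r_[f(p),(p[3]-.077)*1e6*(1-free)]),[.55,.02,2.18,.077],x_scale=[.01,.01,.1,.01]);print(r.x.round(4),f(r.x).round(1))
w=load("wrist0")
print([proj(w,[*r.x[:2],.077]+bayR(r.x[2]).apply(q)).round(0) for q in RIM])
s=arm.read_state();print(s["position"],s["orientation"])
# gradient crop corners
g=cv2.cvtColor(cv2.imread("pics/wrist3.png"),6)[20:150,215:415];cv2.imwrite("pics/c3.png",cv2.resize(g,(800,520),interpolation=2))
E
```

```text
[-0.5        0.         0.8660254]
[0.5469 0.027  2.162  0.077 ] [-4.6  3.2  4.8  3.4  1.8 -4.  -2.1 -3.6]
[0.5466 0.0274 2.1619 0.0722] [-2.9  3.8  3.2  3.9  0.7 -4.9 -1.  -4.4]
[array([142., 186.]), array([273.,  90.]), array([320., 153.]), array([206., 229.])]
[ 0.60408298 -0.05004516  0.25751176] [-3.14119450e+00 -2.80187672e-04  2.19013203e+00]
```

View pics/c3.png

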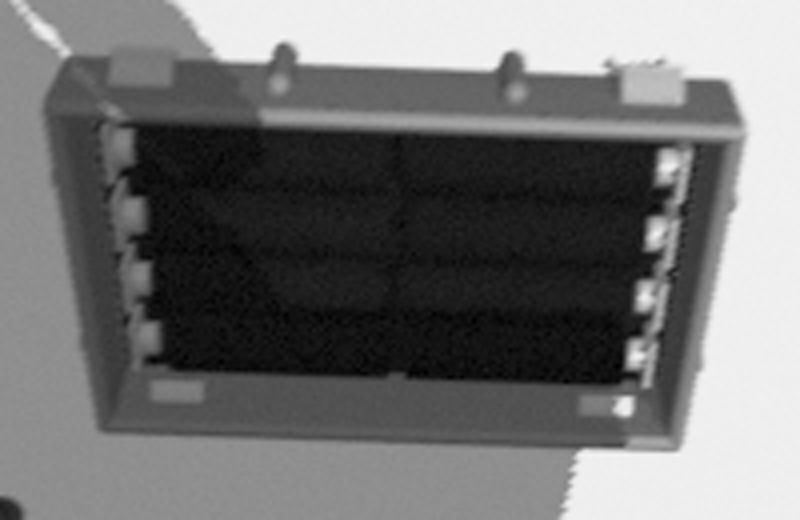

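The crop shows the true rim: outer top corners at (46,112), (746,132), (683,450), (100,432). The outer wall with its two upslope catches is visible above them.

Run:
```python
from h import *
from scipy.optimize import least_squares
from bench import arm
c=load("wrist3");px=np.array([(46,112),(746,132),(683,450),(100,432)])/4+[215,20]
def f(p): return np.ravel([proj(c,[p[0],p[1],p[3]]+bayR(p[2]).apply(q))-x for q,x in zip(RIM,px)])
for free in(0,1):
    r=least_squares((lambda p:np.r_[f(p),(p[3]-.077)*1e6*(1-free)]),[.55,.02,2.18,.077],x_scale=[.01,.01,.1,.01]);print(r.x.round(4),f(r.x).round(1))
    if not free: p=r.x
print([(4*(proj(c,p[[0,1,3]]+bayR(p[2]).apply(q))-[215,20])).round() for q in ([.0405,.048,.008],[.0405,-.048,.008])])
np.save("bay.npy",p)
s=arm.read_state();T=R.from_euler("xyz",s["orientation"]);u=np.array([np.cos(p[2]),np.sin(p[2]),0])
# cover pose rel. tool: cover origin = TCP - 0.0573 z
Rb=bayR(p[2])
# hook: level cover, its upslope wall lower inner edge (cover x=+41, z=0) at bay (xb,zb)
for xb,zb in((.0435,.0125),(.0435,.030),(.039,.03),(.039,.0125)):
    e=p[[0,1,3]]+Rb.apply([xb,0,zb]); o=e-.041*u; tcp=o+[0,0,.0573]
    top=T.inv().apply(tcp-s["position"])/.025
    print(xb,zb,"edge",e.round(4),"tcp",tcp.round(4),"move",top.round(2))
print("twist",np.degrees(s["orientation"][2]-p[2])/5)
```

```text
[0.5492 0.0221 2.1636 0.077 ] [-1.5 -1.4  1.5 -1.   0.3  1.5 -0.3  1.9]
[0.5489 0.0224 2.1635 0.0723] [ 0.1 -0.9 -0.2 -0.5 -0.8  0.7  0.8  1.1]
[array([144.,  50.]), array([653.,  66.])]
0.0435 0.0125 edge [0.5316 0.0482 0.1096] tcp [0.5545 0.0142 0.1669] move [ 3.24 -0.12  3.63]
0.0435 0.03 edge [0.5365 0.0409 0.1247] tcp [0.5594 0.0069 0.182 ] move [ 2.89 -0.13  3.02]
0.039 0.03 edge [0.5387 0.0377 0.1225] tcp [0.5616 0.0037 0.1798] move [ 2.74 -0.14  3.11]
0.039 0.0125 edge [0.5338 0.045  0.1073] tcp [0.5567 0.011  0.1646] move [ 3.09 -0.13  3.72]
twist 0.3041692765276557
```

Run:
```python
from h import *
from bench import arm
c=load("wrist3");p=np.load("bay.npy")
s=arm.read_state();T=R.from_euler("xyz",s["orientation"]);P=s["position"]
m=[at_z(c,(x/1.25,y/1.25),P[2]-.0273) for x,y in((270,246),(529,246))]
print("marks in tool (mm)",[(T.inv().apply(q-P)*1000).round(1) for q in m])
u=np.array([np.cos(p[2]),np.sin(p[2]),0])
e=p[[0,1,3]]+bayR(p[2]).apply([.041,0,.016]); tcp=e-.041*u+[0,0,.0573]
print(tcp,T.inv().apply(tcp-P)/.025)
```

```text
marks in tool (mm) [array([ 30.2, -47. ,  27.3]), array([30.3, 49.8, 27.3])]
[0.55669843 0.01094393 0.1686564 ] [ 3.08571221 -0.12577355  3.5551294 ]
```

```bash
python3 -m inch '[{"dx":0.8,"dy":-0.1,"dz":0.2,"twist":0.3},{"dx":1.8,"dy":-0.16,"dz":0.8,"twist":0.3},{"dx":2.7,"dy":-0.16,"dz":1.5,"twist":0.3},{"dx":3.1,"dy":-0.16,"dz":2.2,"twist":0.3},{"dx":3.1,"dy":-0.16,"dz":2.9,"twist":0.3},{"dx":3.1,"dy":-0.16,"dz":3.3,"twist":0.3},{"dx":3.1,"dy":-0.16,"dz":3.5,"twist":0.3},{"dx":3.1,"dy":-0.16,"dz":3.5,"twist":0.3}]'
python3 -c "
from h import *
a=snap('wrist',4)['frame'][:,:,::-1];b=snap('scene',4)['frame'][130:250,270:430,::-1]
cv2.imwrite('pics/m4.png',np.vstack([a[:250,:],cv2.resize(b,(450,338),interpolation=2) if 0 else cv2.copyMakeBorder(cv2.resize(b,(453,340),interpolation=2),0,0,0,187,0)]))"
```

```text
time: 5.35
position: [0.5555, 0.008, 0.1698]
orientation: [-3.141, -0.001, 2.159]
contact_force: [0.2, 0.2, -0.5]
grip_width: 0.128
grasp_force: 32.5
```

View pics/m4.png

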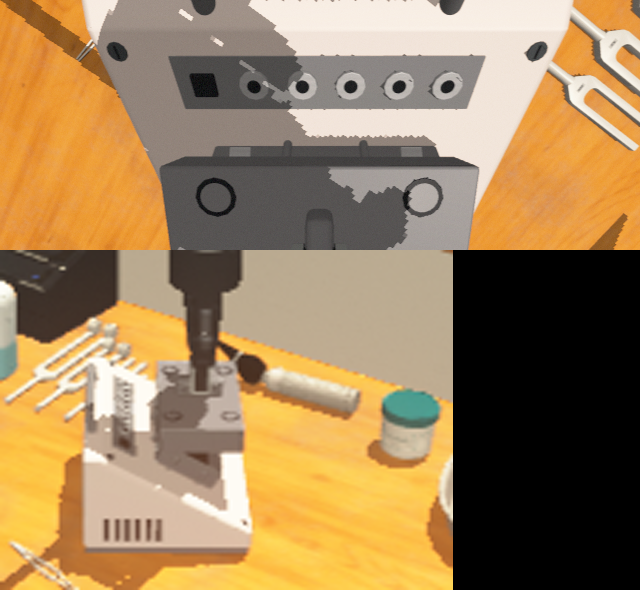

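The cover hangs level with its upslope wall just over the collar's upper rim. The catches, centred at about (240,152) and (411,152), and the marks at (216,197) and (423,196) let me check the sideways alignment.

Run:
```python
from h import *
from bench import arm
c=load("wrist4");p=np.load("bay.npy");B=bayR(p[2]);o=p[[0,1,3]]
s=arm.read_state();T=R.from_euler("xyz",s["orientation"]);P=s["position"];print(P,s["orientation"])
m=[at_z(c,q,P[2]-.0273) for q in((216,197),(423,196))]
k=[at_z(c,q,.104) for q in((240,152),(411,152))]
for n,a in(("marks",m),("catches",k)):
    print(n,[(B.inv().apply(q-o)*1000).round(1) for q in a],[(T.inv().apply(q-P)*1000).round(1) for q in a])
```

```text
[0.55647651 0.00816475 0.17110052] [3.14062702e+00 9.51907452e-04 2.15919851e+00]
marks [array([45.6, 51.1, 50.8]), array([ 45.7, -44.7,  50.8])] [array([ 29.6, -49.5,  27.2]), array([30.1, 46.3, 27.3])]
catches [array([38.8, 48. ,  8.8]), array([ 38.4, -48.6,   9. ])] [array([ 44.8, -46.5,  67. ]), array([44.7, 50.1, 67.1])]
```

```bash
python3 -m inch '[{"dx":0.08,"dy":0.14,"dz":0.06,"twist":0},{"dx":0.12,"dy":0.14,"dz":0.18,"twist":0},{"dx":0.12,"dy":0.14,"dz":0.18,"twist":0},{"dx":0.12,"dy":0.14,"dz":0.18,"twist":0}]'
python3 - <<'E'
from h import *
from bench import arm
c=snap("wrist",5);s=arm.read_state();print(s["position"],s["contact_force"])
# bright-ring/dark mark search: ring = dark circles on cover top
g=c["frame"].mean(2).astype(np.uint8)
e=cv2.HoughCircles(g[150:250],cv2.HOUGH_GRADIENT,1,60,param1=80,param2=15,minRadius=15,maxRadius=25);print(e)
E
```

```text
time: 5.85
position: [0.5569, 0.0134, 0.1657]
orientation: [-3.141, -0.0, 2.16]
contact_force: [-0.1, 0.5, -0.5]
grip_width: 0.129
grasp_force: 32.5
[0.55699325 0.0133395  0.16580954] [0.52546432 0.41097502 0.12387572]
[[[421.5  46.5  19.4]
  [212.5  45.5  17.2]]]
```

```bash
python3 -m inch '[{"dx":0,"dy":0,"dz":0,"twist":0},{"dx":0,"dy":0,"dz":0,"twist":0},{"dx":0,"dy":0,"dz":0,"twist":0},{"dx":0,"dy":0,"dz":0,"twist":0},{"dx":0,"dy":0,"dz":0,"twist":0},{"dx":0,"dy":0,"dz":0,"twist":0}]' 20 20
python3 - <<'E'
from h import *
c=snap("wrist",6);g=c["frame"].mean(2).astype(np.uint8)
print(cv2.HoughCircles(g[:260],cv2.HOUGH_GRADIENT,1,60,param1=80,param2=13,minRadius=12,maxRadius=25))
E
```

```text
time: 6.5
position: [0.557, 0.0132, 0.1658]
orientation: [3.142, 0.0, 2.16]
contact_force: [0.0, -0.2, 0.6]
grip_width: 0.232
grasp_force: 0.0
[[[617.5  54.5  21. ]
  [293.5  91.5  14.7]
  [413.5 191.5  13.8]
  [222.5 188.5  16.2]
  [389.5  91.5  15. ]
  [101.5  62.5  13. ]
  [547.5  96.5  16.6]]]
```

```bash
python3 -m inch '[{"dx":0,"dy":0,"dz":-0.8,"twist":0},{"dx":0,"dy":0,"dz":-2,"twist":0},{"dx":-1,"dy":0,"dz":-3,"twist":0},{"dx":-2.5,"dy":0,"dz":-3.6,"twist":0},{"dx":-3.5,"dy":0,"dz":-3.6,"twist":0},{"dx":-3.5,"dy":0,"dz":-3.6,"twist":0}]' 0 20
python3 - <<'E'
from h import *
c=snap("wrist",7);a=c["frame"][:270,:,::-1];b=snap('scene',7)['frame'][130:250,270:430,::-1]
cv2.imwrite('pics/m7.png',np.vstack([a,cv2.copyMakeBorder(cv2.resize(b,(440,330),interpolation=2),0,0,0,200,0)]))
E
```

```text
time: 7.15
position: [0.6075, -0.0623, 0.257]
orientation: [3.14, 0.003, 2.157]
contact_force: [0.5, 0.1, 0.1]
grip_width: 0.0
grasp_force: 0.0
```

View pics/m7.png

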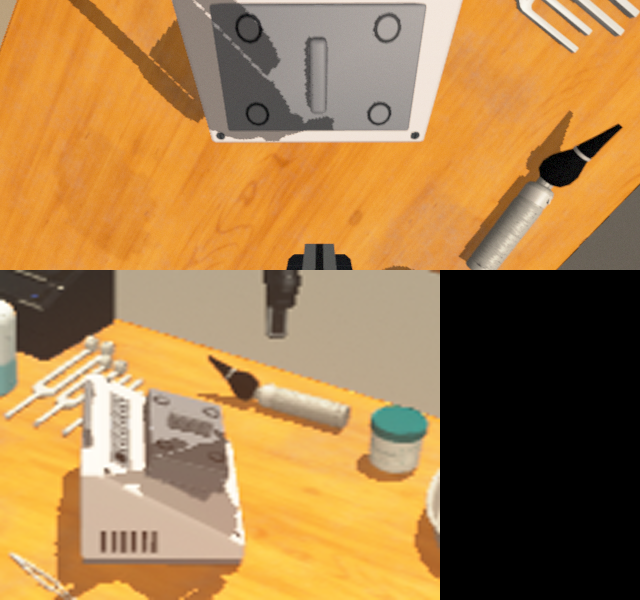

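The cover now lies on the bay, parallel to the slope. The marks are at (249,28), (387,28), (379,114), (257,114), and the closed fingertips are visible at (319,258).

```bash
cat > fit.py <<'E'
from h import *
from scipy.optimize import least_squares
from bench import arm
MK=np.array([[30,48,30],[30,-48,30],[-30,-48,30],[-30,48,30]])/1000
def go(tag,px):
    c=load(tag);p=np.load("bay.npy");B=bayR(p[2]);o=p[[0,1,3]]
    q=np.array(px)
    f=lambda v:np.ravel([proj(c,o+B.apply(v[:3]+R.from_rotvec(v[3:]).apply(m)))-x for m,x in zip(MK,q)])
    r=least_squares(f,np.zeros(6)+1e-4,x_scale=[.01]*3+[.1]*3)
    print("origin mm",(r.x[:3]*1e3).round(1),"rot deg",np.degrees(r.x[3:]).round(1),"res",np.abs(r.fun).max().round(2))
    print("marks z",[(1e3*(r.x[:3]+R.from_rotvec(r.x[3:]).apply(m))[2]).round(1) for m in MK])
    return r.x
E
python3 - <<'E'
from fit import *
c=load("wrist7");g=c["frame"].mean(2).astype(np.uint8)
ps=[]
for x,y in((249,28),(387,28),(379,114),(257,114)):
    w=g[max(0,y-20):y+20,x-20:x+20]
    e=cv2.HoughCircles(cv2.resize(w,None,fx=4,fy=4,interpolation=2),cv2.HOUGH_GRADIENT,1,200,param1=60,param2=12,minRadius=36,maxRadius=64)
    ps.append((x,y) if e is None else (x-20+e[0,0,0]/4,max(0,y-20)+e[0,0,1]/4))
print(np.round(ps,1))
v=go("wrist7",ps)
p=np.load("bay.npy");B=bayR(p[2]);o=p[[0,1,3]]
s=arm.read_state();T=R.from_euler("xyz",s["orientation"]);P=s["position"]
n=T.inv().apply(B.apply([0,0,1]))/.025*.001;print("1mm along normal in tool units",n.round(4), "twist",np.degrees(s["orientation"][2]-p[2])/5)
for z in(.060,.043):
  for m in MK:
    t=o+B.apply([m[0]+v[0],m[1]+v[1],z]) ; tcp=t+[0,0,.022]-.009*np.array([np.cos(p[2]),np.sin(p[2]),0])
    print(z,m*1e3,(T.inv().apply(tcp-P)/.025).round(2),tcp.round(3))
E
```

```text
[[250.1  27.6]
 [387.9  26.1]
 [379.1 113.4]
 [256.9 112.9]]
origin mm [ 0.9 -1.5 10.5] rot deg [-1.5 17.9  0. ] res 0.66
marks z [np.float64(28.5), np.float64(31.1), np.float64(49.5), np.float64(47.0)]
1mm along normal in tool units [-0.02    0.0001 -0.0347] twist -0.053833092206049024
0.06 [30. 48. 30.] [ 3.46 -1.91  3.56] [ 0.517 -0.014  0.166]
0.06 [ 30. -48.  30.] [3.48 1.93 3.56] [0.597 0.04  0.166]
0.06 [-30. -48.  30.] [1.4  1.94 4.76] [ 0.626 -0.003  0.136]
0.06 [-30.  48.  30.] [ 1.38 -1.9   4.76] [ 0.547 -0.057  0.136]
0.043 [30. 48. 30.] [ 3.8  -1.91  4.15] [ 0.513 -0.007  0.152]
0.043 [ 30. -48.  30.] [3.82 1.93 4.15] [0.592 0.047 0.152]
0.043 [-30. -48.  30.] [1.74 1.94 5.35] [0.621 0.004 0.122]
0.043 [-30.  48.  30.] [ 1.72 -1.9   5.35] [ 0.542 -0.05   0.122]
```

```bash
cat >> fit.py <<'E'
def marks(tag,v,k=20):
    c=load(tag);p=np.load("bay.npy");B=bayR(p[2]);o=p[[0,1,3]];g=c["frame"].mean(2).astype(np.uint8);out=[]
    for m in MK:
        P3=o+B.apply(v[:3]+R.from_rotvec(v[3:]).apply(m));x,y=proj(c,P3);x0,y0=max(0,int(x)-k*2),max(0,int(y)-k*2)
        d=np.linalg.norm(P3-c["origin"]);r=.0095*c["fx"]/d*4
        w=cv2.resize(g[y0:y0+4*k,x0:x0+4*k],None,fx=4,fy=4,interpolation=2)
        e=cv2.HoughCircles(w,cv2.HOUGH_GRADIENT,1,400,param1=60,param2=10,minRadius=int(r*.75),maxRadius=int(r*1.15))
        out.append((x0+e[0,0,0]/4,y0+e[0,0,1]/4) if e is not None else (x,y));print("pred",x.round(1),y.round(1),"found",np.round(out[-1],1),None if e is None else e[0,0,2]/4, "exp r",round(r/4,1))
    return out
E
python3 -m inch '[{"dx":0.6,"dy":0,"dz":0.5,"twist":0},{"dx":1.4,"dy":0,"dz":1.2,"twist":0},{"dx":1.4,"dy":0,"dz":1.2,"twist":0},{"dx":1.4,"dy":0,"dz":1.2,"twist":0}]'
python3 - <<'E'
from fit import *
snap("wrist",8);snap("side",8)
v=np.array([.0009,-.0015,.0105,*np.radians([-1.5,17.9,0])])
q=marks("wrist8",v);v8=go("wrist8",q)
p=np.load("bay.npy");B=bayR(p[2]);o=p[[0,1,3]]
sc=load("scene7");obs=[(327.1,176.5),(346.7,181.3),(348.5,198),(330.7,193.6)]
for name,u in(("tilt",v),("flat10",np.array([0,0,.01,0,0,0]))):
    print(name,[proj(sc,o+B.apply(u[:3]+R.from_rotvec(u[3:]).apply(m))).round(1) for m in MK])
E
```

```text
time: 7.65
position: [0.5852, -0.0295, 0.225]
orientation: [-3.14, -0.001, 2.162]
contact_force: [-0.4, -0.4, -0.6]
grip_width: 0.001
grasp_force: 0.0
pred 245.4 85.1 found [243.4  90.4] 12.25 exp r 13.6
pred 395.2 86.1 found [394.6  88.1] 12.8 exp r 13.8
pred 385.9 172.5 found [384.9 171.6] 13.45 exp r 12.8
pred 254.0 170.9 found [252.9 172.9] 10.75 exp r 12.7
origin mm [ 2.6  0.3 11.3] rot deg [ 1.3 12.7 -0.1] res 0.78
marks z [np.float64(35.1), np.float64(32.9), np.float64(46.1), np.float64(48.3)]
tilt [array([329. , 193.6]), array([328.3, 176.9]), array([346.5, 180.4]), array([348.3, 197.2])]
flat10 [array([333.4, 192.2]), array([332.1, 176.1]), array([348. , 184.3]), array([350.2, 200.6])]
```

Run:
```python
from fit import *
p=np.load("bay.npy");B=bayR(p[2]);o=p[[0,1,3]]
v=np.array([.0018,-.0006,.011,0,np.radians(15),0])
t=o+B.apply(v[:3]+R.from_rotvec(v[3:]).apply([0,0,.037]));tcp=t+[0,0,.022]
S=[arm.read_state() for _ in range(1)][0];T=R.from_euler("xyz",S["orientation"])
print(tcp,(T.inv().apply(tcp-S["position"])/.025).round(2),"twist",np.degrees(S["orientation"][2]-p[2])/5)
print("1mm up-normal",T.inv().apply(B.apply([0,0,.04])).round(3),"1mm downslope",T.inv().apply(B.apply([-.04,0,0])).round(3))
```

```text
[0.55720975 0.01125882 0.14516553] [ 2.05 -0.06  3.26] twist -0.035152853406567874
1mm up-normal [-0.02   0.    -0.035] 1mm downslope [-0.035  0.     0.02 ]
```

```bash
python3 -m inch '[{"dx":1,"dy":0,"dz":0.3,"twist":0},{"dx":2.05,"dy":-0.05,"dz":1,"twist":0},{"dx":2.05,"dy":-0.05,"dz":1.9,"twist":0},{"dx":2.05,"dy":-0.05,"dz":2.6,"twist":0},{"dx":2.05,"dy":-0.05,"dz":3,"twist":0},{"dx":2.05,"dy":-0.05,"dz":3.2,"twist":0},{"dx":2.05,"dy":-0.05,"dz":3.2,"twist":0}]' 30 20
python3 -m inch '[{"dx":0,"dy":0,"dz":0,"twist":0},{"dx":0,"dy":0,"dz":0,"twist":0},{"dx":0,"dy":0,"dz":0,"twist":0},{"dx":0,"dy":0,"dz":0,"twist":0}]' 8 20
```

```text
time: 8.45
position: [0.557, 0.0111, 0.1459]
orientation: [-3.142, 0.0, 2.16]
contact_force: [0.4, 0.2, 0.2]
grip_width: 0.348
grasp_force: 0.0
time: 8.85
position: [0.5578, 0.0112, 0.147]
orientation: [3.14, 0.002, 2.16]
contact_force: [0.4, -0.6, 1.2]
grip_width: 0.133
grasp_force: 25.0
```

```bash
python3 -m inch '[{"dx":-0.05,"dy":0,"dz":-0.09,"twist":0},{"dx":-0.1,"dy":0,"dz":-0.18,"twist":0},{"dx":-0.1,"dy":0,"dz":-0.18,"twist":0}]'
python3 -m inch '[{"dx":-0.07,"dy":0,"dz":0.04,"twist":0},{"dx":-0.12,"dy":0,"dz":0.07,"twist":0},{"dx":-0.12,"dy":0,"dz":0.07,"twist":0}]'
```

```text
time: 9.15
position: [0.5564, 0.0104, 0.1495]
orientation: [-3.139, -0.004, 2.16]
contact_force: [-2.8, 3.7, -0.6]
grip_width: 0.13
grasp_force: 24.7
time: 9.45
position: [0.5582, 0.0086, 0.1491]
orientation: [-3.14, -0.005, 2.16]
contact_force: [-5.4, 4.0, 7.5]
grip_width: 0.128
grasp_force: 25.5
```

```bash
python3 -m inch '[{"dx":0,"dy":0,"dz":0,"twist":0},{"dx":0,"dy":0,"dz":0,"twist":0},{"dx":0,"dy":0,"dz":0,"twist":0},{"dx":0,"dy":0,"dz":0,"twist":0}]' 20 20
python3 -m inch '[{"dx":0,"dy":0,"dz":-0.5,"twist":0},{"dx":-0.5,"dy":0,"dz":-1.5,"twist":0},{"dx":-1.9,"dy":0,"dz":-3,"twist":0},{"dx":-1.9,"dy":0,"dz":-3,"twist":0},{"dx":-1.9,"dy":0,"dz":-3,"twist":0}]' 0 20
python3 - <<'E'
from fit import *
snap("wrist",9)
v=np.array([.0018,-.0006,.011,0,np.radians(7),0])
q=marks("wrist9",v);v=go("wrist9",q)
E
```

```text
time: 9.85
position: [0.56, 0.0065, 0.1486]
orientation: [3.141, 0.001, 2.16]
contact_force: [0.1, -0.9, -0.1]
grip_width: 0.233
grasp_force: 0.0
time: 10.35
position: [0.5875, -0.0334, 0.2259]
orientation: [3.139, 0.003, 2.159]
contact_force: [0.5, 1.1, -0.6]
grip_width: 0.129
grasp_force: 21.9
pred 242.8 88.6 found [258.9  87.6] 13.9 exp r 14.0
pred 395.0 87.7 found [401.4  89.1] 11.975 exp r 13.9
pred 383.5 167.1 found [420.6 193.1] 11.375 exp r 12.4
pred 254.9 167.8 found [221.1 192.4] 14.1 exp r 12.4
origin mm [ 4.1 -5.7 74.1] rot deg [-9.  68.3 -0.3] res 13.05
marks z [np.float64(51.2), np.float64(63.2), np.float64(118.6), np.float64(106.7)]
```

The opening of 0 closed the fingers on the bar while they were still around it, so the cover was lifted again and is still in the grip. I'll measure how it is held.

Run:
```python
from fit import *
c=load("wrist9");g=c["frame"].mean(2).astype(np.uint8)
f=c["frame"].astype(int)
for x in(260,290,318,350,380): print(x,[int(g[y-1:y+2,x-2:x+3].mean()) for y in range(120,262,4)])
w=cv2.resize(g[140:250,170:470],None,fx=4,fy=4,interpolation=2)
e=cv2.HoughCircles(w,cv2.HOUGH_GRADIENT,1,300,param1=60,param2=10,minRadius=52,maxRadius=90)
print([(170+a/4,140+b/4,r/4) for a,b,r in e[0]])
S=arm.read_state();T=R.from_euler("xyz",S["orientation"]);P=S["position"];print(P,S["contact_force"])
for d in (.16,.17,.18,.19):  # points along ray of mid marks at the depth
    o_,r=ray(c,(320.8,192.8));print(d,(T.inv().apply(o_+r*d-P)*1e3).round(1), 96/1000*c["fx"]/d)
```

```text
260 [17, 15, 17, 17, 66, 76, 76, 77, 76, 77, 80, 86, 84, 84, 84, 84, 84, 84, 84, 84, 84, 84, 85, 84, 84, 84, 84, 84, 84, 85, 84, 85, 84, 96, 149, 148]
290 [19, 14, 19, 18, 65, 77, 76, 77, 77, 76, 81, 86, 84, 84, 84, 85, 84, 84, 84, 84, 85, 84, 84, 84, 84, 84, 84, 85, 85, 84, 84, 84, 86, 87, 61, 70]
318 [17, 17, 18, 19, 63, 82, 82, 82, 83, 81, 85, 86, 84, 84, 84, 84, 85, 85, 85, 84, 78, 76, 75, 77, 77, 82, 91, 85, 84, 84, 84, 85, 85, 84, 84, 83]
350 [17, 15, 18, 16, 64, 81, 82, 83, 81, 83, 100, 146, 150, 150, 150, 150, 150, 137, 97, 87, 89, 84, 84, 84, 85, 83, 84, 85, 84, 84, 84, 85, 146, 148, 33, 42]
380 [17, 19, 32, 34, 64, 81, 82, 83, 82, 82, 97, 146, 150, 150, 149, 150, 150, 150, 104, 84, 84, 84, 85, 84, 84, 84, 84, 84, 85, 84, 138, 149, 149, 149, 148, 149]
[(np.float32(217.625), np.float32(183.875), np.float32(19.4)), (np.float32(427.125), np.float32(198.125), np.float32(19.175))]
[ 0.58589832 -0.03263914  0.22385354] [-0.05753728  0.98116674 -1.21423006]
0.16 [27.6  1.1 31.1] 198.74955239117097
0.17 [25.   1.1 40.7] 187.05840225051384
0.18 [22.3  1.2 50.4] 176.66626879215198
0.19 [19.7  1.3 60. ] 167.36804411888082
```

```bash
cat > held.py <<'E'
from fit import *
def held(tag,mk,rt,rb,P,T):
    c=load(tag);e=np.array(mk)
    def pt(v,q): return proj(c,P+T.apply([v[0],v[3],v[1]]+R.from_euler("y",v[2]).apply([q[0],-q[1],-q[2]])))
    def f(v): return np.r_[pt(v,[.03,.048,.03])-e[0],pt(v,[.03,-.048,.03])-e[1],pt(v,[.0445,0,.03])[1]-rt,pt(v,[.0445,0,0])[1]-rb]
    r=least_squares(f,[0,.057,0,0],x_scale=[.01,.01,.1,.01]);print("cover in tool: x,z,tilt,y",(r.x*[1e3,1e3,57.3,1e3]).round(1),"res",r.fun.round(1));return r.x
E
python3 - <<'E'
from held import *
S=arm.read_state();T=R.from_euler("xyz",S["orientation"])
held("wrist9",[(221.1,192.4),(420.6,193.1)],160.5,135.5,S["position"],T)
c=load("wrist4")  # sanity: level hold
held("wrist4",[(216,197),(423,196)],168.5,157,np.array([.5565,.0082,.171]),R.from_euler("xyz",[np.pi,0,2.159]))
E
```

```text
cover in tool: x,z,tilt,y [ 9.7 67.4 17.8  1.1] res [-0.7 -1.7  0.7 -2.7  3.1  1.1]
cover in tool: x,z,tilt,y [-1.1 57.6 -0.5 -1.6] res [ 0.3  0.5 -0.3  1.5 -1.8 -0.2]
```

Run:
```python
from held import *
S=arm.read_state();T=R.from_euler("xyz",S["orientation"]);P=S["position"]
p=np.load("bay.npy");B=bayR(p[2]);o=p[[0,1,3]]
v=[.0097,.0674,np.radians(17.8),.0011]
e=P+T.apply([v[0],v[3],v[1]]+R.from_euler("y",v[2]).apply([.041,0,0]))
print("edge now in bay",(B.inv().apply(e-o)*1e3).round(1),"twist",np.degrees(S["orientation"][2]-p[2])/5)
for t in([.043,-.0003,.035],[.043,-.0003,.016]):
    print(t,(T.inv().apply(o+B.apply(t)-e)/.025).round(2))
```

```text
edge now in bay [31.1 -1.2 88.3] twist -0.0493399969064784
[0.043, -0.0003, 0.035] [ 1.48 -0.04  1.61]
[0.043, -0.0003, 0.016] [ 1.86 -0.04  2.27]
```

```bash
python3 -m inch '[{"dx":0.6,"dy":0,"dz":0.3,"twist":0},{"dx":1.4,"dy":-0.04,"dz":1,"twist":0},{"dx":1.5,"dy":-0.04,"dz":1.6,"twist":0},{"dx":1.7,"dy":-0.04,"dz":2,"twist":0},{"dx":1.86,"dy":-0.04,"dz":2.25,"twist":0},{"dx":1.86,"dy":-0.04,"dz":2.25,"twist":0}]'
python3 - <<'E'
from held import *
c=snap("wrist",10);S=arm.read_state();g=c["frame"].mean(2).astype(np.uint8)
w=cv2.resize(g[160:230,180:460],None,fx=4,fy=4,interpolation=2)
e=cv2.HoughCircles(w,cv2.HOUGH_GRADIENT,1,300,param1=60,param2=10,minRadius=56,maxRadius=80)
print([(180+a/4,160+b/4,r/4) for a,b,r in e[0]])
for x in(290,350): print(x,[int(g[y-1:y+2,x-2:x+3].mean()) for y in range(120,220,3)])
E
```

```text
time: 11.0
position: [0.5582, 0.0061, 0.1656]
orientation: [-3.139, -0.002, 2.161]
contact_force: [-0.4, -0.6, -0.1]
grip_width: 0.129
grasp_force: 21.9
[(np.float32(427.125), np.float32(198.125), np.float32(19.225)), (np.float32(214.375), np.float32(185.875), np.float32(19.025))]
290 [141, 141, 140, 141, 141, 110, 76, 76, 76, 77, 77, 77, 77, 78, 88, 85, 85, 84, 85, 84, 85, 85, 84, 85, 84, 85, 84, 85, 85, 84, 84, 85, 85, 86]
350 [236, 235, 193, 142, 141, 117, 81, 82, 83, 83, 84, 83, 83, 90, 131, 150, 150, 150, 151, 151, 151, 151, 143, 109, 104, 85, 84, 85, 85, 86, 85, 84, 84, 85]
```

```bash
python3 -m inch '[{"dx":0.03,"dy":0,"dz":0.07,"twist":0},{"dx":0.03,"dy":0,"dz":0.07,"twist":0}]'; python3 -m inch '[{"dx":-0.07,"dy":0,"dz":0.04,"twist":0},{"dx":-0.07,"dy":0,"dz":0.04,"twist":0}]';  python3 -m inch '[{"dx":-0.07,"dy":0,"dz":0.04,"twist":0},{"dx":-0.07,"dy":0,"dz":0.04,"twist":0}]'
```

```text
time: 11.25
position: [0.5597, 0.0059, 0.1662]
orientation: [3.141, 0.001, 2.16]
contact_force: [-0.6, 0.1, -0.7]
grip_width: 0.127
grasp_force: 21.9
time: 11.45
position: [0.5604, 0.0043, 0.1649]
orientation: [3.141, 0.001, 2.16]
contact_force: [-0.2, -0.0, 0.2]
grip_width: 0.129
grasp_force: 21.9
time: 11.65
position: [0.5611, 0.003, 0.1635]
orientation: [3.142, 0.0, 2.16]
contact_force: [1.3, 0.8, -1.2]
grip_width: 0.124
grasp_force: 21.9
```

```bash
python3 -m inch '[{"dx":-0.06,"dy":0,"dz":0.04,"twist":0},{"dx":-0.06,"dy":0,"dz":0.04,"twist":0}]'; python3 -m inch '[{"dx":0.04,"dy":0,"dz":0.07,"twist":0},{"dx":0.04,"dy":0,"dz":0.07,"twist":0}]';python3 -m inch '[{"dx":0.04,"dy":0,"dz":0.07,"twist":0},{"dx":0.04,"dy":0,"dz":0.07,"twist":0}]'
```

```text
time: 11.85
position: [0.5618, 0.0019, 0.1624]
orientation: [-3.141, -0.0, 2.16]
contact_force: [0.2, 0.4, -0.1]
grip_width: 0.129
grasp_force: 21.9
time: 12.05
position: [0.5609, 0.003, 0.1604]
orientation: [-3.141, -0.001, 2.16]
contact_force: [-0.0, 1.2, -2.0]
grip_width: 0.126
grasp_force: 21.9
time: 12.25
position: [0.5604, 0.0039, 0.1587]
orientation: [-3.141, -0.001, 2.16]
contact_force: [-1.0, 0.2, -1.2]
grip_width: 0.125
grasp_force: 21.9
```

```bash
python3 -m inch '[{"dx":-0.07,"dy":0,"dz":0.04,"twist":0},{"dx":-0.07,"dy":0,"dz":0.04,"twist":0}]'
python3 - <<'E'
from held import *
c=snap("wrist",11);S=arm.read_state();g=c["frame"].mean(2).astype(np.uint8)
for x in(290,350): print(x,[int(g[y-1:y+2,x-2:x+3].mean()) for y in range(120,174,2)])
# side edges of the cover's top: bright/dark transitions on rows
for y in(175,190,205): print(y,[int(v) for v in g[y,150:230:3]],[int(v) for v in g[y,410:500:3]])
E
```

```text
time: 12.45
position: [0.5617, 0.0022, 0.158]
orientation: [-3.141, -0.0, 2.16]
contact_force: [-0.4, 0.4, 0.3]
grip_width: 0.13
grasp_force: 21.9
290 [141, 141, 141, 141, 141, 140, 124, 82, 76, 76, 76, 76, 77, 77, 77, 76, 76, 77, 77, 76, 81, 87, 86, 84, 85, 85, 84]
350 [236, 236, 236, 214, 155, 142, 124, 84, 82, 82, 83, 84, 84, 84, 84, 85, 85, 85, 85, 85, 101, 130, 147, 150, 149, 150, 150]
175 [138, 140, 140, 81, 85, 83, 85, 87, 86, 84, 87, 86, 89, 86, 86, 84, 82, 34, 23, 18, 21, 13, 15, 24, 24, 86, 85] [145, 151, 91, 90, 48, 38, 43, 38, 54, 107, 150, 149, 148, 151, 149, 151, 150, 151, 152, 150, 149, 152, 151, 152, 146, 237, 237, 237, 230, 152]
190 [158, 152, 210, 141, 113, 84, 85, 84, 85, 87, 87, 85, 86, 83, 84, 40, 16, 83, 84, 84, 85, 86, 86, 86, 82, 84, 80] [116, 150, 151, 151, 152, 150, 150, 149, 150, 153, 125, 36, 139, 150, 151, 148, 154, 153, 150, 150, 151, 150, 151, 218, 236, 235, 202, 157, 158, 154]
205 [161, 158, 154, 157, 186, 231, 83, 84, 85, 83, 86, 84, 83, 84, 87, 84, 82, 84, 82, 85, 64, 32, 16, 21, 21, 50, 83] [111, 34, 40, 42, 43, 44, 34, 39, 147, 151, 150, 151, 150, 150, 149, 153, 150, 151, 150, 149, 152, 144, 236, 228, 153, 154, 155, 153, 153, 149]
```

```bash
cat >> held.py <<'E'
def rings(tag,box=(160,235,180,460),thr=60):
    c=load(tag);a,b,x0,x1=box;g=c["frame"].mean(2)[a:b,x0:x1]
    n,l,st,ce=cv2.connectedComponentsWithStats((g<thr).astype(np.uint8));out=[]
    for i in range(1,n):
        if st[i,4]>60 and 24<st[i,2]<60 and 18<st[i,3]<60:
            pts=np.argwhere(l==i)[:,::-1].astype(np.float32);h=cv2.convexHull(pts);(cx,cy),ax,_=cv2.fitEllipse(h);out.append((cx+x0,cy+a));print("ring",np.round(out[-1],1),np.round(ax,1))
    return sorted(out)
E
python3 - <<'E'
from held import *
S=arm.read_state();T=R.from_euler("xyz",S["orientation"]);P=S["position"]
p=np.load("bay.npy");B=bayR(p[2]);o=p[[0,1,3]]
for t in("wrist9","wrist11"): q=rings(t)
if len(q)==2:
  for rt,rb in((161,135),(161,132.5)):
    v=held("wrist11",q,rt,rb,P,T)
    for n,k in(("up edge",.041),("down edge",-.041)):
        e=P+T.apply([v[0],v[3],v[1]]+R.from_euler("y",v[2]).apply([k,0,0]));print(n,(B.inv().apply(e-o)*1e3).round(1))
E
```

```text
ring [214.9 189.1] [32.8 42.1]
ring [424.2 190.4] [32.4 41.6]
ring [214.6 189.1] [32.7 42.2]
ring [424.3 190.5] [32.2 42. ]
cover in tool: x,z,tilt,y [12.5 62.6 16.4 -0.7] res [-0.   0.6  0.  -0.7  0.1  0. ]
up edge [39.5  1.2 11.8]
down edge [-40.2   1.5  31.1]
cover in tool: x,z,tilt,y [14.4 63.5 19.  -0.7] res [-0.1  0.4  0.1 -1.   0.5  0.2]
up edge [41.2  1.2 12. ]
down edge [-39.3   1.5  27.6]
```

```bash
python3 -m inch '[{"dx":-0.03,"dy":0.05,"dz":0.02,"twist":0},{"dx":-0.03,"dy":0.05,"dz":0.02,"twist":0}]'; python3 -m inch '[{"dx":-0.03,"dy":0,"dz":0.02,"twist":0},{"dx":-0.03,"dy":0,"dz":0.02,"twist":0},{"dx":-0.03,"dy":0,"dz":0.02,"twist":0},{"dx":-0.03,"dy":0,"dz":0.02,"twist":0}]' 26
python3 -m inch '[{"dx":0,"dy":0,"dz":-0.5,"twist":0},{"dx":0,"dy":0,"dz":-1.5,"twist":0},{"dx":-1.9,"dy":0,"dz":-2.8,"twist":0},{"dx":-1.9,"dy":0,"dz":-2.8,"twist":0},{"dx":-1.9,"dy":0,"dz":-2.8,"twist":0}]' 26
cat >> held.py <<'E'
def laid(tag):
    q=rings(tag,(20,250,200,440));assert len(q)==4
    u=sorted(q,key=lambda a:a[1]);up=sorted(u[:2]);dn=sorted(u[2:])
    return go(tag,[up[0],up[1],dn[1],dn[0]])
E
python3 - <<'E'
from held import *
snap("wrist",12);laid("wrist12")
E
```

```text
time: 12.7
position: [0.563, 0.0025, 0.1575]
orientation: [-3.141, -0.001, 2.16]
contact_force: [-0.5, 1.6, 0.0]
grip_width: 0.127
grasp_force: 21.8
time: 13.1
position: [0.5637, 0.0015, 0.1572]
orientation: [3.141, 0.0, 2.16]
contact_force: [-1.0, 0.3, -0.1]
grip_width: 0.304
grasp_force: 0.0
time: 13.6
position: [0.5918, -0.039, 0.2298]
orientation: [3.138, 0.003, 2.158]
contact_force: [-0.1, 0.4, -0.7]
grip_width: 0.304
grasp_force: 0.0
ring [242.2  86.2] [25.1 30.8]
ring [391.6  85.9] [23.1 29.2]Traceback (most recent call last):
  File "<stdin>", line 2, in <module>
  File "held.py", line 15, in laid
    q=rings(tag,(20,250,200,440));assert len(q)==4
                                         ^^^^^^^^^
AssertionError
```

```bash
sed -i 's/24<st\[i,2\]<60 and 18<st\[i,3\]<60/17<st[i,2]<60 and 14<st[i,3]<60/; s/(g<thr)/(g<thr)/' held.py
python3 - <<'E'
from held import *
try: laid("wrist12")
except AssertionError: 
    c=load("wrist12");g=c["frame"].mean(2)
    for t in(60,70,50):
        n,l,st,ce=cv2.connectedComponentsWithStats((g[120:260,220:430]<t).astype(np.uint8));print(t,[(s+[220,120,0,0,0]).tolist() for s in st[1:] if s[4]>30])
E
```

```text
ring [242.2  86.2] [25.1 30.8]
ring [391.6  85.9] [23.1 29.2]
ring [255.6 157. ] [18.  24.3]
60 [[244, 148, 24, 19, 168], [368, 149, 23, 16, 60], [284, 244, 7, 16, 86], [348, 244, 7, 16, 86], [259, 255, 13, 5, 49], [366, 255, 13, 5, 49]]
70 [[243, 148, 26, 19, 228], [368, 148, 23, 18, 87], [284, 244, 8, 16, 98], [347, 244, 8, 16, 93], [259, 255, 14, 5, 53], [366, 255, 14, 5, 54]]
50 [[244, 148, 24, 19, 127], [284, 244, 7, 16, 80], [348, 244, 7, 16, 82], [259, 255, 13, 5, 48], [366, 255, 13, 5, 49]]
```

```bash
sed -i 's/st\[i,4\]>60 and/st[i,4]>50 and/;s/thr=60/thr=70/' held.py
cat > plan.py <<'E'
from held import *
def plan(v,lift=(.055,.038),off=-.009):
    p=np.load("bay.npy");B=bayR(p[2]);o=p[[0,1,3]];S=arm.read_state();T=R.from_euler("xyz",S["orientation"]);P=S["position"]
    for i,m in zip((2,3,1,0),MK):
        for z in lift:
            t=o+B.apply([m[0]+v[0],m[1]+v[1],z]);tcp=t+[0,0,.022]+off*np.array([np.cos(p[2]),np.sin(p[2]),0])
            print("corner",i,"z",z,(T.inv().apply(tcp-P)/.025).round(2),tcp.round(4))
E
python3 - <<'E'
from plan import *
v=laid("wrist12");plan(v)
E
```

```text
ring [242.2  86.1] [26.1 31.9]
ring [391.6  86. ] [23.4 29.5]
ring [255.6 157. ] [18.8 25.5]
ring [378.8 156.7] [16.4 23.1]
origin mm [1.  0.2 8.2] rot deg [-0.1 -2.  -0.2] res 0.05
marks z [np.float64(39.2), np.float64(39.4), np.float64(37.2), np.float64(37.1)]
corner 2 z 0.055 [ 2.52 -1.96  2.63] [ 0.5146 -0.0128  0.1622]
corner 2 z 0.038 [ 2.86 -1.96  3.22] [ 0.5098 -0.0057  0.1474]
corner 3 z 0.055 [2.54 1.88 2.63] [0.5942 0.0409 0.1622]
corner 3 z 0.038 [2.88 1.88 3.22] [0.5894 0.0479 0.1474]
corner 1 z 0.055 [0.46 1.89 3.83] [ 0.6232 -0.0022  0.1322]
corner 1 z 0.038 [0.8  1.89 4.42] [0.6185 0.0048 0.1174]
corner 0 z 0.055 [ 0.44 -1.95  3.83] [ 0.5436 -0.0559  0.1322]
corner 0 z 0.038 [ 0.78 -1.95  4.42] [ 0.5388 -0.0488  0.1174]
```

The cover now lies flat on all four catches (marks at 37–39 mm). I'll press the corners with closed fingers, corner 2 first.

```bash
python3 -m inch '[{"dx":1.2,"dy":-1,"dz":0.5,"twist":0},{"dx":2.4,"dy":-1.96,"dz":1.5,"twist":0},{"dx":2.52,"dy":-1.96,"dz":2.4,"twist":0},{"dx":2.52,"dy":-1.96,"dz":2.6,"twist":0},{"dx":2.52,"dy":-1.96,"dz":2.6,"twist":0}]' 0
python3 -m inch '[{"dx":0.2,"dy":0,"dz":0.35,"twist":0},{"dx":0.34,"dy":0,"dz":0.6,"twist":0},{"dx":0.34,"dy":0,"dz":0.6,"twist":0}]'
python3 -m inch '[{"dx":0.04,"dy":0,"dz":0.07,"twist":0},{"dx":0.06,"dy":0,"dz":0.105,"twist":0}]'
```

```text
time: 14.15
position: [0.5129, -0.012, 0.1606]
orientation: [-3.139, -0.002, 2.161]
contact_force: [0.7, -1.0, 0.8]
grip_width: -0.001
grasp_force: 0.0
time: 14.45
position: [0.5098, -0.0053, 0.1469]
orientation: [3.141, -0.0, 2.16]
contact_force: [0.3, 0.6, -1.0]
grip_width: 0.001
grasp_force: 0.1
time: 14.65
position: [0.5099, -0.005, 0.1461]
orientation: [3.141, 0.002, 2.16]
contact_force: [-1.6, -2.3, 7.4]
grip_width: 0.002
grasp_force: 3.5
```

Contact, at 7 N. Pressing on.

```bash
python3 -m inch '[{"dx":0.04,"dy":0,"dz":0.07,"twist":0},{"dx":0.04,"dy":0,"dz":0.07,"twist":0}]'
python3 -m inch '[{"dx":0.04,"dy":0,"dz":0.07,"twist":0},{"dx":0.04,"dy":0,"dz":0.07,"twist":0}]'
python3 -m inch '[{"dx":0.04,"dy":0,"dz":0.07,"twist":0},{"dx":0.04,"dy":0,"dz":0.07,"twist":0}]'
```

```text
time: 14.85
position: [0.5101, -0.0046, 0.1453]
orientation: [3.14, 0.004, 2.16]
contact_force: [-1.6, -2.2, 8.4]
grip_width: -0.002
grasp_force: 3.7
time: 15.05
position: [0.5102, -0.0041, 0.1443]
orientation: [3.139, 0.006, 2.16]
contact_force: [-0.9, -1.9, 10.1]
grip_width: 0.0
grasp_force: 4.6
time: 15.25
position: [0.5103, -0.0034, 0.1432]
orientation: [3.138, 0.007, 2.16]
contact_force: [-0.8, -2.6, 12.1]
grip_width: -0.004
grasp_force: 5.4
```

```bash
python3 -m inch '[{"dx":0.05,"dy":0,"dz":0.09,"twist":0},{"dx":0.05,"dy":0,"dz":0.09,"twist":0}]'
python3 -m inch '[{"dx":0.05,"dy":0,"dz":0.09,"twist":0},{"dx":0.05,"dy":0,"dz":0.09,"twist":0}]'
python3 -m inch '[{"dx":0.05,"dy":0,"dz":0.09,"twist":0},{"dx":0.05,"dy":0,"dz":0.09,"twist":0}]'
```

```text
time: 15.45
position: [0.5089, -0.0014, 0.1398]
orientation: [3.137, 0.004, 2.159]
contact_force: [-0.2, -0.0, 8.4]
grip_width: 0.001
grasp_force: 3.5
time: 15.65
position: [0.509, -0.0011, 0.1394]
orientation: [3.138, 0.006, 2.16]
contact_force: [-3.2, -2.0, 16.6]
grip_width: 0.001
grasp_force: 7.1
time: 15.85
position: [0.5093, -0.0009, 0.139]
orientation: [3.137, 0.009, 2.161]
contact_force: [-5.9, -3.8, 23.7]
grip_width: -0.003
grasp_force: 10.4
```

```bash
python3 -m inch '[{"dx":-0.4,"dy":0,"dz":-0.7,"twist":0},{"dx":-0.67,"dy":0,"dz":-1.19,"twist":0},{"dx":-0.67,"dy":1.9,"dz":-1.19,"twist":0},{"dx":-0.67,"dy":3.84,"dz":-1.19,"twist":0},{"dx":-0.67,"dy":3.84,"dz":-1.19,"twist":0},{"dx":-0.67,"dy":3.84,"dz":-1.19,"twist":0}]'
python3 -m inch '[{"dx":0.2,"dy":0,"dz":0.35,"twist":0},{"dx":0.34,"dy":0,"dz":0.6,"twist":0},{"dx":0.4,"dy":0,"dz":0.7,"twist":0},{"dx":0.46,"dy":0,"dz":0.8,"twist":0}]'
python3 -m inch '[{"dx":0.04,"dy":0,"dz":0.07,"twist":0},{"dx":0.04,"dy":0,"dz":0.07,"twist":0}]'
python3 -m inch '[{"dx":0.04,"dy":0,"dz":0.07,"twist":0},{"dx":0.04,"dy":0,"dz":0.07,"twist":0}]'
```

```text
time: 16.45
position: [0.5941, 0.0411, 0.1615]
orientation: [-3.14, -0.001, 2.161]
contact_force: [-0.6, 0.2, 0.3]
grip_width: -0.007
grasp_force: 0.0
time: 16.85
position: [0.588, 0.0487, 0.1439]
orientation: [3.141, 0.004, 2.16]
contact_force: [-1.8, -5.1, 10.0]
grip_width: 0.001
grasp_force: 5.3
time: 17.05
position: [0.5882, 0.049, 0.1431]
orientation: [3.14, 0.005, 2.16]
contact_force: [-1.0, -4.1, 7.8]
grip_width: 0.003
grasp_force: 4.3
time: 17.25
position: [0.5871, 0.0508, 0.1404]
orientation: [3.14, 0.003, 2.159]
contact_force: [0.5, 0.2, 0.4]
grip_width: 0.001
grasp_force: 0.0
```

```bash
python3 -m inch '[{"dx":0.05,"dy":0,"dz":0.09,"twist":0},{"dx":0.1,"dy":0,"dz":0.18,"twist":0},{"dx":0.1,"dy":0,"dz":0.18,"twist":0}]'
python3 -m inch '[{"dx":-0.4,"dy":0,"dz":-0.7,"twist":0},{"dx":-0.64,"dy":0,"dz":-1.12,"twist":0},{"dx":-1.6,"dy":0,"dz":-1.1,"twist":0},{"dx":-2.7,"dy":0,"dz":-0.2,"twist":0},{"dx":-2.72,"dy":0,"dz":0.08,"twist":0},{"dx":-2.72,"dy":0,"dz":0.08,"twist":0}]'
python3 -m inch '[{"dx":0.2,"dy":0,"dz":0.35,"twist":0},{"dx":0.34,"dy":0,"dz":0.6,"twist":0},{"dx":0.4,"dy":0,"dz":0.7,"twist":0},{"dx":0.4,"dy":0,"dz":0.7,"twist":0}]'
```

```text
time: 17.55
position: [0.5864, 0.0521, 0.1382]
orientation: [3.141, 0.005, 2.161]
contact_force: [-3.2, -4.9, 18.0]
grip_width: 0.004
grasp_force: 8.0
time: 18.15
position: [0.6206, -0.0026, 0.1293]
orientation: [-3.137, -0.004, 2.159]
contact_force: [-1.3, 0.0, -0.5]
grip_width: -0.003
grasp_force: 0.0
time: 18.55
position: [0.6165, 0.0067, 0.1141]
orientation: [-3.141, -0.001, 2.161]
contact_force: [-0.5, -0.1, -0.3]
grip_width: -0.001
grasp_force: 0.0
```

```bash
python3 -m inch '[{"dx":0.04,"dy":0,"dz":0.07,"twist":0},{"dx":0.04,"dy":0,"dz":0.07,"twist":0}]'
python3 -m inch '[{"dx":0.04,"dy":0,"dz":0.07,"twist":0},{"dx":0.04,"dy":0,"dz":0.07,"twist":0}]'
python3 -m inch '[{"dx":0.04,"dy":0,"dz":0.07,"twist":0},{"dx":0.04,"dy":0,"dz":0.07,"twist":0}]'
```

```text
time: 18.75
position: [0.6169, 0.0068, 0.1132]
orientation: [3.141, 0.0, 2.16]
contact_force: [0.9, 0.1, 0.2]
grip_width: 0.003
grasp_force: 0.0
time: 18.95
position: [0.6162, 0.0074, 0.1111]
orientation: [-3.142, -0.0, 2.16]
contact_force: [0.2, -0.8, 0.3]
grip_width: -0.004
grasp_force: 0.0
time: 19.15
position: [0.6154, 0.0083, 0.1091]
orientation: [-3.141, -0.0, 2.16]
contact_force: [-0.6, -0.2, -0.6]
grip_width: 0.002
grasp_force: 0.0
```

```bash
python3 -m inch '[{"dx":-0.4,"dy":-0.5,"dz":-1.5,"twist":0},{"dx":-0.5,"dy":-1.9,"dz":-3,"twist":0},{"dx":-0.5,"dy":-1.9,"dz":-4.2,"twist":0},{"dx":-0.5,"dy":-1.9,"dz":-4.8,"twist":0},{"dx":-0.5,"dy":-1.9,"dz":-4.8,"twist":0},{"dx":-0.5,"dy":-1.9,"dz":-4.8,"twist":0}]'
python3 - <<'E'
from plan import *
snap("wrist",13)
print(arm.read_state()["position"])
v=laid("wrist13");plan(v)
E
```

```text
time: 19.75
position: [0.583, -0.0282, 0.2285]
orientation: [-3.141, -0.001, 2.16]
contact_force: [-0.3, -0.1, -0.9]
grip_width: 0.002
grasp_force: 0.0
[ 0.58231676 -0.02805207  0.22737776]
ring [251.2 100.2] [24.9 30. ]
ring [394.6 100.4] [23.  28.4]
ring [262.  167.8] [17.3 24.4]
ring [382.1 168.4] [16.7 22.5]
origin mm [ 1.1 -1.8 -0.3] rot deg [-0.2 -0.3 -0.3] res 0.14
marks z [np.float64(29.6), np.float64(30.0), np.float64(29.7), np.float64(29.3)]
corner 2 z 0.055 [ 2.01 -1.83  2.62] [ 0.5162 -0.0116  0.1622]
corner 2 z 0.038 [ 2.35 -1.83  3.21] [ 0.5114 -0.0045  0.1475]
corner 3 z 0.055 [2.02 2.01 2.61] [0.5958 0.042  0.1622]
corner 3 z 0.038 [2.36 2.01 3.2 ] [0.5911 0.0491 0.1475]
corner 1 z 0.055 [-0.06  2.02  3.8 ] [ 0.6248 -0.0011  0.1322]
corner 1 z 0.038 [0.28 2.02 4.39] [0.6201 0.006  0.1175]
corner 0 z 0.055 [-0.07 -1.82  3.81] [ 0.5452 -0.0547  0.1322]
corner 0 z 0.038 [ 0.27 -1.82  4.4 ] [ 0.5405 -0.0476  0.1175]
```

All four marks now read about 29.6 mm, so the cover looks home and even. I'll press corners 1 and 0 too, to confirm.

```bash
python3 -m inch '[{"dx":-0.3,"dy":1,"dz":1,"twist":0},{"dx":-0.1,"dy":2,"dz":2.6,"twist":0},{"dx":-0.06,"dy":2,"dz":3.8,"twist":0},{"dx":0.1,"dy":2,"dz":4.1,"twist":0},{"dx":0.44,"dy":2,"dz":4.7,"twist":0},{"dx":0.5,"dy":2,"dz":4.8,"twist":0},{"dx":0.5,"dy":2,"dz":4.8,"twist":0}]'
python3 -m inch '[{"dx":0.07,"dy":0,"dz":0.12,"twist":0},{"dx":0.07,"dy":0,"dz":0.12,"twist":0}]'
python3 -m inch '[{"dx":0.07,"dy":0,"dz":0.12,"twist":0},{"dx":0.07,"dy":0,"dz":0.12,"twist":0}]'
```

```text
time: 20.5
position: [0.6176, 0.01, 0.1099]
orientation: [3.141, -0.0, 2.16]
contact_force: [0.0, 0.1, 0.5]
grip_width: 0.002
grasp_force: 0.0
time: 20.7
position: [0.618, 0.0107, 0.1087]
orientation: [3.139, 0.003, 2.16]
contact_force: [-1.3, -1.5, 3.1]
grip_width: 0.001
grasp_force: 1.6
time: 20.9
position: [0.6182, 0.0108, 0.1083]
orientation: [3.139, 0.006, 2.161]
contact_force: [-4.2, -3.8, 13.8]
grip_width: 0.003
grasp_force: 6.4
```

```bash
python3 -m inch '[{"dx":0.06,"dy":0,"dz":0.1,"twist":0},{"dx":0.06,"dy":0,"dz":0.1,"twist":0}]'
python3 -m inch '[{"dx":-0.4,"dy":0,"dz":-0.7,"twist":0},{"dx":-0.76,"dy":0,"dz":-1.34,"twist":0},{"dx":-0.76,"dy":-1.9,"dz":-1.34,"twist":0},{"dx":-0.76,"dy":-3.84,"dz":-1.34,"twist":0},{"dx":-0.5,"dy":-3.84,"dz":-0.9,"twist":0},{"dx":-0.2,"dy":-3.84,"dz":-0.34,"twist":0},{"dx":-0.13,"dy":-3.84,"dz":-0.22,"twist":0},{"dx":-0.13,"dy":-3.84,"dz":-0.22,"twist":0}]'
python3 -m inch '[{"dx":0.07,"dy":0,"dz":0.12,"twist":0},{"dx":0.07,"dy":0,"dz":0.12,"twist":0}]'
python3 -m inch '[{"dx":0.07,"dy":0,"dz":0.12,"twist":0},{"dx":0.07,"dy":0,"dz":0.12,"twist":0}]'
```

```text
time: 21.1
position: [0.6183, 0.0109, 0.1081]
orientation: [3.139, 0.008, 2.161]
contact_force: [-6.8, -5.5, 22.2]
grip_width: -0.003
grasp_force: 9.9
time: 21.9
position: [0.5385, -0.0431, 0.1081]
orientation: [-3.141, 0.004, 2.162]
contact_force: [-3.6, -5.3, 8.4]
grip_width: -0.006
grasp_force: 4.3
time: 22.1
position: [0.5392, -0.0429, 0.1077]
orientation: [-3.141, 0.008, 2.164]
contact_force: [-7.7, -6.9, 18.3]
grip_width: 0.001
grasp_force: 8.9
time: 22.3
position: [0.5393, -0.0429, 0.1074]
orientation: [-3.14, 0.011, 2.165]
contact_force: [-11.3, -10.7, 30.9]
grip_width: -0.004
grasp_force: 13.8
```

Corner 0 is stiff as well. I'll back off and take a last measurement.

```bash
python3 -m inch '[{"dx":-0.4,"dy":0,"dz":-0.7,"twist":0},{"dx":-0.7,"dy":0.5,"dz":-2,"twist":0},{"dx":-0.7,"dy":1.9,"dz":-3.5,"twist":0},{"dx":-0.7,"dy":1.9,"dz":-4.9,"twist":0},{"dx":-0.7,"dy":1.9,"dz":-4.9,"twist":0},{"dx":-0.7,"dy":1.9,"dz":-4.9,"twist":0}]'
python3 - <<'E'
from plan import *
snap("wrist",14);S=arm.read_state();print(S["position"],S["contact_force"])
laid("wrist14")
E
```

```text
time: 22.9
position: [0.5856, -0.0265, 0.2237]
orientation: [3.14, 0.001, 2.162]
contact_force: [0.3, 0.6, -0.6]
grip_width: 0.003
grasp_force: 0.0
[ 0.5841756  -0.02652467  0.22189432] [ 0.45090488  0.40905682 -0.47322458]
ring [244.8  99.6] [25.4 31. ]
ring [391.1  99.6] [23.3 28.8]
ring [256.7 168.4] [17.4 24.6]
ring [379.  168.9] [16.9 22.6]
origin mm [ 1.1 -1.9 -0.5] rot deg [-0.2 -0.2 -0.2] res 0.24
marks z [np.float64(29.5), np.float64(29.7), np.float64(29.5), np.float64(29.3)]
```

All four marks read the same (29.3–29.7 mm), each corner takes force without giving, and the robot is clear.

```bash
python3 -c "
from bench import arm
print(arm.hand_in())"
```

```text
the job is handed in; nothing more can be done
None
```

The cover is on, with all four corners home and level (marks 29.3–29.7 mm); I pressed 2, 3, 1 and 0, but 1 and 0 were already down when I reached them, and I laid the cover on three times before it sat; it is released, and the job was handed in at about 23 s.

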